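# Square a mould plate on its setting jig

### The job

The aluminium plate carrying the pink mould lies askew on the grey setting jig. Without touching the mould, slide the plate until the notch in its corner bears on the steel peg while it is still askew, then push the opposite corner so that the plate turns on the peg, its notch staying on the peg, until its edge meets the red sprung tip of the stop; press it there with about 13 N for a second (never more than 22 N on the tip, nor 25 N on the peg). Then leave it at rest touching the tip, the notch on the peg and the mould still on it, and leave the other things standing where they are.

Things in the scene. Friction and masses are not known exactly. Their poses are not given: they have to be found in the camera images.
- jig: grey rectangular jig board, fixed to the bench, 215 (its x) x 200 (its y) x 12 mm high; origin at the centre of its underside, z up. Peg at its (-40, -50) mm; stop bracket at its (-88, 50) mm. At any start its y axis points roughly back towards the robot and its x axis to the robot's left.
- peg: upright fixed steel peg on the jig, 16 mm diameter, 24 mm high with a tapered top; origin on its axis at the top face of the jig board; axes parallel to the jig's
- stop: dark steel bracket, 14 x 34 x 26 mm, fixed on the jig; origin at its underside (top face of the board), axes parallel to the jig's. From it a brass screw with a red round tip (11 mm diameter) points along +x, axis 7.5 mm above the board. The unloaded tip ends 31 to 45 mm from the origin along +x: each time set differently and not given. The tip is sprung: it yields 1 mm per 5 N, at most 6 mm
- plate: loose aluminium plate, 90 (x) x 120 (y) x 12 mm, 0.35 to 0.7 kg, flat on the board. Origin: underside, where the peg's axis stands when the notch is seated. Outline x -10 to +80, y -10 to +110 mm, less a square notch 18 x 18 mm at corner (-10, -10). z up. Starts 28 to 40 degrees clockwise (from above) of the jig's axes, notch 20 to 30 mm from the peg
- plate_corner (a point): the plate's corner opposite the notch, half-way up, at (80, 110, 6) mm in its axes. Pushing the +x edge near here turns the plate counter-clockwise on the peg until its -x edge, at y = 100 mm, meets the red tip, the plate then square to the jig within 5 degrees. Pressed there farther out than the tip (y over 100), the plate would pivot on the tip and the notch leave the peg
- mould: pink rubber mould, 63 x 44 x 23 mm, lying loose on the middle of the plate, its long side along the plate's y; origin at the centre of its underside. Not to be touched.
- open_mould: bystander: opened mould half, cream and dark pink, 86 x 66 x 24 mm, loose on the bench right of the jig; origin at the centre of its underside
- pot: bystander: white open pot, 71 mm across, 45 mm high, loose on the bench left of the jig; origin at the centre of its underside

How it is judged:
On the way, in this order (a step that is already met when the one before it is completed fails the run):
1. the plate's notch bears on the peg while the plate is still askew by more than 17 degrees (contact force between plate and peg above 1 N and horizontal distance between plate and peg below 0.014 m and angle between the x axis of plate and the x axis of jig, either way round above 0.3 rad), for 0.1 s.
2. turned on the peg, the plate is pressed against the stop's sprung tip with more than 8 N for half a second, its notch seated on the peg within 4 mm (contact force between plate and stop above 8 N and horizontal distance between plate and peg below 0.004 m and angle between the x axis of plate and the x axis of jig, either way round below 0.12 rad), for 0.5 s.
At the end, for the whole second after the job is handed in: The plate lies flat and at rest on the jig, touching the stop's sprung tip, its notch seated on the peg (within 4 mm) and square to the jig within 7 degrees; the mould still lies on it (contact force between plate and stop above 0.1 N and horizontal distance between plate and peg below 0.004 m and angle between the x axis of plate and the x axis of jig, either way round below 0.12 rad and angle between plate's own z axis and vertical below 0.03 rad and linear speed of each of plate, mould below 0.01 m/s and z of mould in the frame of plate between 0.009 and 0.016 m).
It fails at once if the plate is pressed on the stop with more than 22 N (contact force between plate and stop above 22 N).
It fails at once if the plate is pressed on the peg with more than 25 N (contact force between plate and peg above 25 N).
It fails at once if the notch is more than 14 mm off the peg while the plate is turned to within 14 degrees of the jig's axes (angle between the x axis of plate and the x axis of jig, either way round below 0.25 rad and horizontal distance between plate and peg above 0.014 m).
It fails at once if the robot touches the mould on the plate (contact force between any of the fingers, the arm and mould above 0.5 N).
It fails at once if a bystander is moved by more than 15 mm (distance of any of open_mould, pot from where it was at the start of the episode above 0.015 m).
It also fails if it takes over 70 s, if anything falls off the work surface, if the arm or the gripper's body presses on something with over 40 N, if the wrist force passes 120 N, or if a joint passes its speed limit or range.

### The arm

A 6-joint arm with a two-finger parallel gripper is mounted at the origin on a cart in front of the work surface, level with it; the furniture and walls round the work are solid. World frame = base frame: x ahead of the robot, y to its left, z up, the work surface at z = 0. Lengths are in m, angles in rad, forces in N, time in s.
With the tool pointing down it reaches from about 0.375 to 0.975 m from the base axis. Payload 3.8 kg.
Tool frame: the origin (TCP) lies midway between the tips of the shut fingers; the grasp point (between the pads) lies 19 mm behind it; z points along the fingers, y is the direction in which the jaws open and shut (so a half turn about z gives the same grasp; the last joint's range is limited). The gripper opens to 88 mm and grips with 3 to 60 N. Pads are 18 mm wide; open, the fingers measure 123 mm over their backs; the gripper's body (75 mm by 187 mm) begins 45 mm behind the grasp point.
Start: joints at [-1.338, 0.264, 1.604, -0, 1.274, -0.037], TCP at [0.18, -0.651, 0.239] pointing down, gripper open.
Joint ranges: [-2.63, 2.63], [-0.94, 2.18], [0.31, 2.57], [-1.31, 4.45], [0, 2.66], [-2.55, 2.55]. Speed limits (rad/s): [2.57, 2.57, 3.14, 3.14, 3.14, 3.14].

### API

Orientations are given as a 3x3 rotation matrix whose columns are the frame's x, y, z axes.
In Python, from rig import arm gives the robot as it stands.
- The arm moves only by the tool apply_moves, never from a script. Its arguments are lists of equal length, an entry for each row: "gripper": the closure in counts, from 0 (fully open) to 255 (shut); "dp": the shift along the tool's x, y, z in cm, a list of three; "twist": the turn, a rotation vector about the tool's x, y, z in degrees, a list of three. A call has 1 to 20 rows; each row is the pose to reach, as a shift and turn from the pose commanded when the call began, along the tool's axes at that moment; what a row does not reach only later rows make up. A row lasts 1/8 s, in which the tool goes at most 62.5 mm and 10.7 degrees, less where a joint would pass 70% of its speed; a pose out of reach is approached as far as the arm can. A call with a gripper value outside its range is refused whole. The fingers move at their own pace and stop on an object; the grip force is fixed at half the most. Time passes only in rows, so rows that repeat a pose let the fingers close. It gives the time, the measured TCP pose, the force and the opening at its end, in the units of the state.
- arm.read_state(): the state, without advancing time (a new reading comes with each control period).
- arm.get_image(name): name is "side" or "top" or "wrist"; returns a dict with "pixels" (400x640x3 uint8, red, green, blue), "fx", "fy", "cx", "cy" (pixels), "extrinsics" (4x4, takes a point from camera to world coordinates). Camera axes: x right, y down, z forward; pixel columns grow to the right and rows downward; lengths in m; the calibration is good to about 2 mm. A picture is of the moment at which its call begins. There is no depth.
- arm.hand_in(): hands the job in, once; it reports no verdict.
Trained networks look in a picture, given as the dict that the camera call returned (one of the last four; its "shot" number tells which), for a name from the list of things; names that differ only in an ending like _2 or _b are one class to them, and where a whole thing is asked for, a point or a joint stands for the part that bears it (a point fixed in the world has none). Each returns a list of dicts, best first, with "score" (0 to 1); they miss things now and then, are a little off and sometimes report something else, mostly with a low value. They report only what shows in the picture. A call takes as long as a camera call.
- arm.search_frame(picture, name): "box" ([centre column, centre row, width, height] in pixels, round what is visible of it).
- arm.cut_out(picture, name): "mask" (400x640 bool, what is visible of it) and "box" ([centre column, centre row, width, height] in pixels, round what is visible of it).
The state is a dict: "time": time; "joint_pos": joint angles; "qvel": joint speeds; "tau": joint torques, N m; "ee_pos": TCP position; "tcp_rot": TCP orientation; "wrist_force": force on the tool from outside, world axes, zero at the start; "wrist_torque": the same for the moment, N m; "gripper_width": opening from 0.0 (shut) to 1.0 (fully open).
Only numpy, scipy, OpenCV 4.12 (cv2) and the standard library are available. Lean on these libraries where they do the work, as an engineer would, in place of code of your own. Each camera call takes 0.05 s, during which the arm holds its last target. There are 200 camera calls.

## Working session

There is one attempt and no reset: what is moved stays moved. The work goes in short steps, Python scripts to look and compute and a tool call to move; the robot and the scene stay as the last step left them, time stands still between calls to the robot, and variables do not carry over. Pictures are saved under pics/ and viewed, about 8 in all and at most 12, crops included, and the job is handed in when it is done.

Besides the shell and the picture viewer there is one more tool, called after "Emit:" as a command line: name --argument value ..., lists and objects as JSON in quotes. apply_moves: Moves the arm, as the interface text tells. Its arguments: {"type":"object","properties":{"gripper":{"type":"array"},"dp":{"type":"array"},"twist":{"type":"array"}},"required":["gripper","dp","twist"]}

```bash
ls; mkdir -p pics
cat > h.py <<'E'
import numpy as np, cv2
from rig import arm
def ray(im,uv):
    T=np.array(im["extrinsics"]);d=np.array([(uv[0]-im["cx"])/im["fx"],(uv[1]-im["cy"])/im["fy"],1.])
    return T[:3,3],T[:3,:3]@d
def onz(im,uv,z):
    o,d=ray(im,uv);return o+d*(z-o[2])/d[2]
def proj(im,P):
    T=np.array(im["extrinsics"]);p=T[:3,:3].T@(np.asarray(P,float)-T[:3,3])
    return np.array([im["fx"]*p[0]/p[2]+im["cx"],im["fy"]*p[1]/p[2]+im["cy"]])
def save(im,n,crop=None,s=1):
    a=im["pixels"][:,:,::-1]
    if crop: a=a[crop[1]:crop[3],crop[0]:crop[2]]
    cv2.imwrite("pics/"+n+".png",cv2.resize(a,None,fx=s,fy=s,interpolation=cv2.INTER_CUBIC))
E
python3 - <<'E'
from h import *
np.set_printoptions(precision=4,suppress=True)
out=[]
for n in ("top","side"):
    im=arm.get_image(n); out.append(im["pixels"])
    print(n,im["fx"],np.array(im["extrinsics"]))
    save(im,n+"0")
    for t in ("jig","peg","stop","plate","mould","open_mould","pot"):
        for r in arm.cut_out(im,t)[:2]:
            q,e=cv2.threshold(r["mask"].astype(np.uint8),0,1,0)
            c=max(cv2.findContours(e,0,2)[0],key=cv2.contourArea)
            rr=cv2.minAreaRect(c)
            print(t,round(r["score"],2),np.round(r["box"]),"world corners z12:",[np.round(onz(im,p,.012)[:2],3).tolist() for p in cv2.boxPoints(rr)])
s=arm.read_state();print(s["ee_pos"],s["tcp_rot"],s["wrist_force"])
E
```

```text
pics
top 375.08730359150945 [[-0.0064 -0.9833  0.1821  0.3446]
 [-0.9998  0.0101  0.0193 -0.3117]
 [-0.0209 -0.1819 -0.9831  0.9326]
 [ 0.      0.      0.      1.    ]]
jig 0.78 [328. 210.  97.  92.] world corners z12: [[0.577, -0.183], [0.608, -0.406], [0.405, -0.43], [0.375, -0.215]]
stop 0.67 [363. 226.  21.  18.] world corners z12: [[0.446, -0.363], [0.483, -0.373], [0.469, -0.426], [0.433, -0.417]]
plate 0.73 [312. 207.  51.  57.] world corners z12: [[0.455, -0.207], [0.569, -0.255], [0.53, -0.341], [0.418, -0.292]]
mould 0.64 [312. 209.  24.  31.] world corners z12: [[0.473, -0.241], [0.533, -0.266], [0.515, -0.306], [0.456, -0.281]]
open_mould 0.73 [421. 179.  29.  32.] world corners z12: [[0.612, -0.499], [0.621, -0.57], [0.531, -0.577], [0.522, -0.507]]
pot 0.67 [228. 187.  27.  26.] world corners z12: [[0.544, -0.004], [0.598, -0.055], [0.544, -0.109], [0.491, -0.058]]
side 470.37445306318045 [[ 0.9999  0.005   0.01    0.4979]
 [-0.0066 -0.4654  0.8851 -1.3003]
 [ 0.0091 -0.8851 -0.4653  0.5669]
 [ 0.      0.      0.      1.    ]]
jig 0.87 [318. 218.  93.  57.] world corner
[... 347 characters left out ...]
 world corners z12: [[0.422, -0.306], [0.423, -0.18], [0.569, -0.225], [0.555, -0.343]]
mould 0.73 [316. 200.  29.  14.] world corners z12: [[0.455, -0.255], [0.46, -0.171], [0.532, -0.202], [0.523, -0.282]]
open_mould 0.75 [356. 271.  51.  32.] world corners z12: [[0.53, -0.492], [0.624, -0.491], [0.613, -0.585], [0.528, -0.585]]
pot 0.96 [333. 167.  24.  24.] world corners z12: [[0.511, 0.042], [0.582, 0.043], [0.574, -0.116], [0.51, -0.117]]
pot 0.64 [316. 207.  56.  22.] world corners z12: [[0.421, -0.298], [0.424, -0.178], [0.568, -0.23], [0.554, -0.341]]
[ 0.1799 -0.6506  0.2388] [[ 0.9638  0.2665  0.    ]
 [ 0.2665 -0.9638 -0.0001]
 [-0.      0.0001 -1.    ]] [ 0.4771  1.1501 -0.0703]
```

Run:
```python
from h import *
im=arm.get_image("wrist");T=np.array(im["extrinsics"]);s=arm.read_state()
R=np.array(s["tcp_rot"]);print(R.T@(T[:3,3]-s["ee_pos"]),R.T@T[:3,:3],im["fx"])
a=cv2.imread("pics/top0.png")[140:270,200:460];b=cv2.imread("pics/side0.png")[140:300,240:400]
a=cv2.resize(a,(780,390),interpolation=2);cv2.imwrite("pics/c0.png",a)
# desired TCP offset from the current, tool axes, cm, to put TCP at (0.44,-0.31,0.30)
print(R.T@(np.array([.42,-.30,.30])-s["ee_pos"])*100)
```

```text
[ 0.07096266 -0.00019489 -0.1453351 ] [[ 1.59811607e-03 -9.60400587e-01 -2.78618303e-01]
 [ 9.99998723e-01  1.53732386e-03  4.36680908e-04]
 [ 8.93796564e-06 -2.78618645e-01  9.60401817e-01]] 339.7070001972972
[ 32.4859353  -27.39058835  -6.12581565]
```

View pics/c0.png

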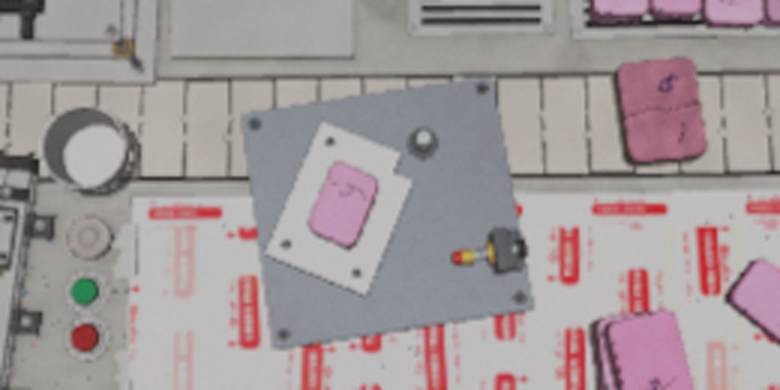

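Emit:
apply_moves --gripper '[130,130,130,130,130,130,130,130,130,130,130]' --dp '[[3,-2.2,0],[7,-5.2,0],[12,-9,-0.5],[16,-12,-0.5],[20,-15,-1],[24,-18,-1],[28,-21,-1],[32,-24,-1],[35,-26,-1],[36,-27,-1],[36,-27,-1]]' --twist '[[0,0,4],[0,0,8],[0,0,12],[0,0,16],[0,0,20],[0,0,24],[0,0,28],[0,0,32],[0,0,36],[0,0,40],[0,0,40]]'

```text
time: 2.22
ee_pos: [0.4554, -0.2935, 0.2488]
tcp_rot: [[0.911, -0.413, 0.0], [-0.413, -0.911, -0.0], [0.0, 0.0, -1.0]]
wrist_force: [0.4, -0.1, 0.2]
gripper_width: 0.492
```

Run:
```python
from h import *
np.set_printoptions(precision=4,suppress=True)
im=arm.get_image("wrist");save(im,"w1");s=arm.read_state();print(s["time"],s["ee_pos"],np.array(s["tcp_rot"])[:,0],s["gripper_width"],s["wrist_force"])
for t,z in (("jig",.012),("peg",.036),("stop",.038),("plate",.024),("mould",.047)):
    for r in arm.cut_out(im,t)[:1]:
        c=max(cv2.findContours(r["mask"].astype(np.uint8),0,2)[0],key=cv2.contourArea)
        ap=cv2.approxPolyDP(c,4,True)[:,0]
        print(t,round(r["score"],2),np.round(r["box"]));
        for p in ap: print("   ",p,onz(im,p,z)[:2])
```

```text
2.275 [ 0.455  -0.2942  0.2488] [ 0.9107 -0.4131  0.0001] 0.4830805934905768 [ 0.4778  0.0554 -0.6848]
jig 0.85 [315. 127. 261. 251.]
    [358   0] [ 0.5934 -0.402 ]
    [335   0] [ 0.6028 -0.381 ]
    [183 110] [ 0.5733 -0.1884]
    [249 200] [ 0.4535 -0.2068]
    [240  92] [ 0.5643 -0.2535]
    [307  88] [ 0.5385 -0.3206]
    [312 106] [ 0.5195 -0.3178]
    [328 108] [ 0.5105 -0.3328]
    [329 198] [ 0.4173 -0.2931]
    [251 202] [ 0.4504 -0.2078]
    [285 250] [ 0.379  -0.2176]
    [442 157] [ 0.4088 -0.4286]
    [426 117] [ 0.4578 -0.4265]
    [418 112] [ 0.4663 -0.4204]
peg 0.56 [321.  74.  16.  16.]
    [320  63] [ 0.5533 -0.3421]
    [314  74] [ 0.5464 -0.3326]
    [323  80] [ 0.5377 -0.3384]
    [329  69] [ 0.5446 -0.348 ]
stop 0.8 [403. 129.  48.  46.]
    [425 115] [ 0.4643 -0.4192]
    [412 108] [ 0.4762 -0.4095]
    [396 118] [ 0.4736 -0.3913]
    [396 133] [ 0.4595 -0.386 ]
    [380 142] [ 0.4577 -0.3676]
    [378 151] [ 0.4499 -0.3623]
    [400 139] [ 0.4521 -0.3877]
    [414 147] [ 0.4383 -0.3981]
    [423 143] [ 0.4384 -0.408 ]
plate 0.6 [284. 146.  92. 111.]
    [308  89] [ 0.5366 -0.3212]
    [241  93] [ 0.5616 -0.2562]
    [252 201] [ 0.4532 -0.213 ]
    [328 199] [ 0.4199 -0.2925]
    [326 108] [ 0.5116 -0.3306]
    [310 105] [ 0.5213 -0.3165]
mould 0.79 [286. 151.  44.  60.]
    [267 122] [ 0.524  -0.2711]
    [268 174] [ 0.4764 -0.2484]
    [304 178] [ 0.4572 -0.2807]
    [305 124] [ 0.5067 -0.3048]
    [298 119] [ 0.5139 -0.3005]
```

View pics/w1.png

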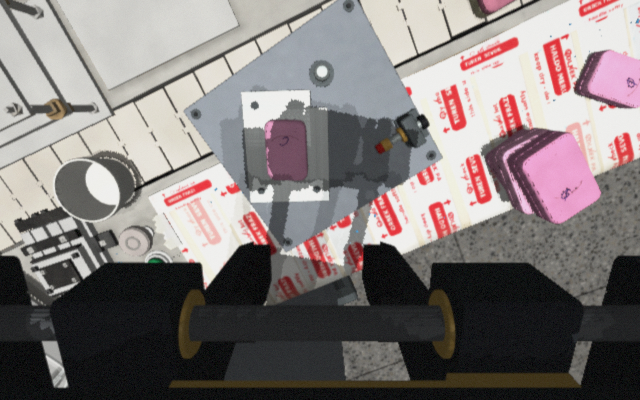

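```bash
cat > fit.py <<'E'
from h import *
np.set_printoptions(precision=4,suppress=True)
def fit2(A,B):
    A=np.array(A,float);B=np.array(B,float);a=A.mean(0);b=B.mean(0)
    U,S,V=np.linalg.svd((A-a).T@(B-b));R=V.T@np.diag([1,np.sign(np.linalg.det(V.T@U.T))])@U.T
    t=b-R@a;return R,t,np.linalg.norm(A@R.T+t-B,axis=1)
deg=lambda R:np.degrees(np.arctan2(R[1,0],R[0,0]))
E
cat > s.py <<'E'
from fit import *
P=[(80,-10),(8,-10),(8,8),(-10,8),(-10,110),(80,110)]
B=[(.5616,-.2562),(.5366,-.3212),(.5213,-.3165),(.5116,-.3306),(.4199,-.2925),(.4532,-.213)]
R,t,e=fit2(np.array(P)/1e3,B);print("plate",deg(R),t,e)
J=[(107.5,-100),(107.5,100),(-107.5,100)]
Rj,tj,ej=fit2(np.array(J)/1e3,[(.5733,-.1884),(.379,-.2176),(.4088,-.4286)])
print("jig",deg(Rj),tj,ej)
peg=Rj@[-.04,-.05]+tj;print("peg",peg,"seen .5455 -.340; stop",Rj@[-.088,.05]+tj, "in plate",R.T@(peg-t))
for p in [(-.010,.008),(-.01,.11),(.08,.11),(.055,.11),(.035,.05)]: print(p,R@p+t)
E
python3 s.py
```

```text
plate 67.91582627572792 [ 0.5243 -0.326 ] [0.0021 0.0011 0.0017 0.0022 0.0019 0.0026]
jig 98.39933881872736 [ 0.4919 -0.3088] [0.0019 0.0018 0.0011]
peg [ 0.5472 -0.341 ] seen .5455 -.340; stop [ 0.4553 -0.4031] in plate [-0.0054 -0.0269]
(-0.01, 0.008) [ 0.5131 -0.3322]
(-0.01, 0.11) [ 0.4186 -0.2939]
(0.08, 0.11) [ 0.4524 -0.2105]
(0.055, 0.11) [ 0.443  -0.2336]
(0.035, 0.05) [ 0.4911 -0.2747]
```

Emit:
apply_moves --gripper '[130,130,130,130,130,130,130,130]' --dp '[[-3,-1.4,2],[-6,-2.8,6],[-6,-2.8,11],[-6,-2.8,16],[-6,-2.8,20],[-6,-2.8,22],[-6,-2.8,23.2],[-6,-2.8,23.2]]' --twist '[[0,0,-1],[0,0,-2.3],[0,0,-2.3],[0,0,-2.3],[0,0,-2.3],[0,0,-2.3],[0,0,-2.3],[0,0,-2.3]]'

```text
time: 3.52
ee_pos: [0.4115, -0.2441, 0.0162]
tcp_rot: [[0.925, -0.379, -0.001], [-0.379, -0.925, 0.001], [-0.001, -0.0, -1.0]]
wrist_force: [0.1, -0.2, 0.9]
gripper_width: 0.49
```

```bash
cat > look.py <<'E'
import sys
from fit import *
n=sys.argv[1]
im=arm.get_image("wrist");save(im,n);s=arm.read_state();print(s["time"],s["ee_pos"],np.array(s["tcp_rot"])[:,0],s["gripper_width"],s["wrist_force"])
for t,z in (("peg",.036),("stop",.038),("plate",.024)):
    for r in arm.cut_out(im,t)[:1]:
        c=max(cv2.findContours(r["mask"].astype(np.uint8),0,2)[0],key=cv2.contourArea)
        print(t,round(r["score"],2),np.round(r["box"]));
        for p in cv2.approxPolyDP(c,4,True)[:,0]: print("   ",p,onz(im,p,z)[:2])
E
python3 look.py w2
```

```text
3.575 [ 0.4122 -0.2445  0.0171] [ 0.9255 -0.3788  0.0004] 0.48827982750624854 [-0.5422  0.0758  0.7222]
stop 0.88 [598.  46.  84.  92.]
    [639   0] [ 0.4675 -0.3798]
    [615   0] [ 0.4704 -0.3726]
    [617  38] [ 0.4587 -0.3716]
    [594  45] [ 0.4595 -0.3641]
    [559  68] [ 0.4567 -0.3519]
    [554  78] [ 0.4541 -0.3497]
    [560  89] [ 0.4498 -0.351 ]
    [569  92] [ 0.4476 -0.3536]
    [589  84] [ 0.4477 -0.3605]
    [627  57] [ 0.4515 -0.3738]
    [639  76] [ 0.4438 -0.3768]
plate 0.97 [310. 109. 254. 214.]
    [186   0] [ 0.5278 -0.2413]
    [206 214] [ 0.4529 -0.2106]
    [415 214] [ 0.4193 -0.2931]
    [435   0] [ 0.4941 -0.3242]
    [380   0] [ 0.5015 -0.3059]
    [375 132] [ 0.4582 -0.2887]
    [370 145] [ 0.4541 -0.2851]
    [351 156] [ 0.4528 -0.2765]
    [264 149] [ 0.4687 -0.245 ]
    [249 126] [ 0.4792 -0.2433]
    [245   0] [ 0.5198 -0.261 ]
```

View pics/w2.png

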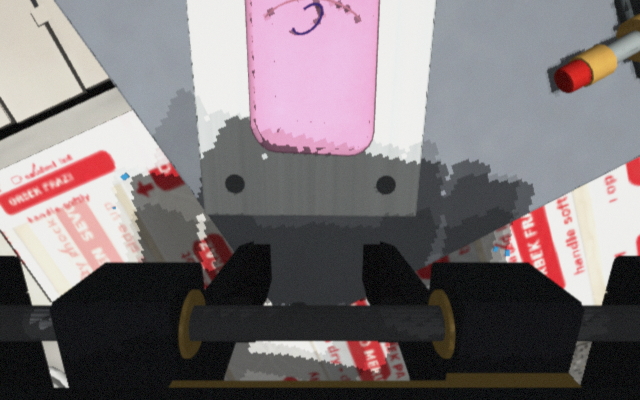

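Emit:
apply_moves --gripper '[130,130,130,130,130,130,130,130,130,130,130,130,130,130]' --dp '[[0.7,0,0],[1.2,0,0],[1.4,0,0],[1.5,0,0],[1.6,0,0],[1.7,0,0],[1.8,0,0],[2.0,0.02,0],[2.2,0.06,0],[2.4,0.1,0],[2.6,0.14,0],[2.8,0.18,0],[3.0,0.22,0],[3.0,0.22,0]]' --twist '[[0,0,0],[0,0,0],[0,0,0],[0,0,0],[0,0,0],[0,0,0],[0,0,0],[0,0,0],[0,0,0],[0,0,0],[0,0,0],[0,0,0],[0,0,0],[0,0,0]]'

```text
time: 5.48
ee_pos: [0.4394, -0.2577, 0.0169]
tcp_rot: [[0.926, -0.379, 0.001], [-0.379, -0.926, -0.0], [0.001, 0.0, -1.0]]
wrist_force: [-1.2, 0.5, -0.3]
gripper_width: 0.486
```

```bash
python3 look.py w3
python3 - <<'E'
from fit import *
im=arm.get_image("top")
save(im,"t3",(270,150,400,260),6)
for t,z in (("peg",.036),("plate",.024),("jig",.012)):
    for r in arm.cut_out(im,t)[:1]:
        c=max(cv2.findContours(r["mask"].astype(np.uint8),0,2)[0],key=cv2.contourArea)
        print(t,r["score"])
        for p in cv2.approxPolyDP(c,2,True)[:,0]: print("   ",p,onz(im,p,z)[:2])
E
```

```text
5.525 [ 0.4393 -0.2577  0.0169] [ 0.9256 -0.3785  0.0008] 0.48816280849267896 [ 0.0896  0.0611 -0.2897]
peg 0.19 [586. 112. 104. 114.]
    [639  57] [ 0.4772 -0.3935]
    [591  83] [ 0.4749 -0.3768]
    [593 120] [ 0.4618 -0.3753]
    [579 129] [ 0.4605 -0.37  ]
    [565 129] [ 0.4624 -0.3653]
    [536 148] [ 0.4596 -0.3541]
    [535 157] [ 0.4564 -0.353 ]
    [544 168] [ 0.451  -0.3553]
    [585 155] [ 0.4501 -0.3704]
    [603 138] [ 0.4539 -0.3776]
    [615 154] [ 0.4463 -0.3808]
    [639 153] [ 0.4433 -0.3891]
stop 0.73 [588. 111. 104. 113.]
    [639  58] [ 0.4773 -0.3918]
    [590  84] [ 0.4752 -0.3749]
    [596 103] [ 0.468  -0.3758]
    [593 121] [ 0.4622 -0.3738]
    [538 147] [ 0.4604 -0.3537]
    [535 156] [ 0.4575 -0.352 ]
    [544 168] [ 0.4519 -0.3542]
    [582 156] [ 0.451 -0.368]
    [603 137] [ 0.4551 -0.3762]
    [616 153] [ 0.4475 -0.3797]
    [639 152] [ 0.4447 -0.3875]
plate 0.56 [309. 124. 248. 248.]
    [186   0] [ 0.5559 -0.2547]
    [209 246] [ 0.4669 -0.2183]
    [411 247] [ 0.4329 -0.3005]
    [434   0] [ 0.5221 -0.3377]
plate 0.78
    [308 178] [ 0.5693 -0.2597]
    [308 186] [ 0.5489 -0.2597]
    [325 191] [ 0.5358 -0.3019]
    [329 199] [ 0.5155 -0.3116]
    [338 199] [ 0.5153 -0.3337]
    [338 195] [ 0.5253 -0.3339]
    [333 191] [ 0.5356 -0.3217]
    [334 186] [ 0.5482 -0.3243]
    [311 176] [ 0.5744 -0.2672]
jig 0.97
    [296 176] [ 0.5779 -0.2287]
    [303 183] [ 0.5595 -0.2464]
    [313 175] [ 0.58   -0.2717]
    [335 185] [ 0.5534 -0.327 ]
    [335 191] [ 0.538  -0.3268]
    [340 195] [ 0.5277 -0.3392]
    [338 222] [ 0.4598 -0.3332]
    [350 227] [ 0.4472 -0.3625]
    [344 248] [ 0.396  -0.3469]
    [376 242] [ 0.4099 -0.4251]
    [375 222] [ 0.459  -0.4242]
    [370 211] [ 0.4865 -0.4128]
    [361 166] [ 0.602  -0.3935]
```

View pics/t3.png

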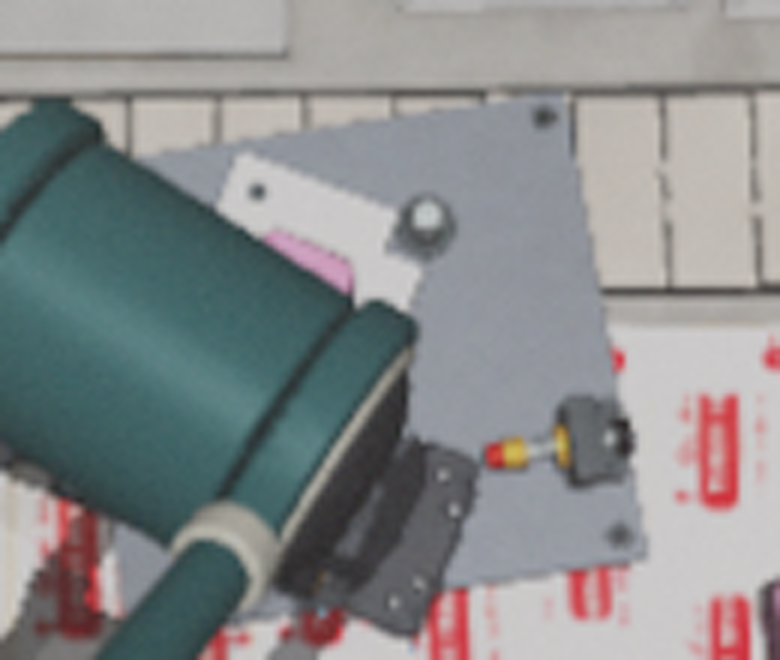

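Emit:
apply_moves --gripper '[130,130,130,130,130,130]' --dp '[[0.2,0.05,0],[0.4,0.11,0],[0.55,0.17,0],[0.7,0.22,0],[0.8,0.25,0],[0.8,0.25,0]]' --twist '[[0,0,0],[0,0,0],[0,0,0],[0,0,0],[0,0,0],[0,0,0]]'

```text
time: 6.62
ee_pos: [0.4455, -0.2629, 0.0167]
tcp_rot: [[0.926, -0.379, 0.0], [-0.379, -0.926, -0.0], [0.0, 0.0, -1.0]]
wrist_force: [-1.1, 0.3, 0.7]
gripper_width: 0.492
```

Emit:
apply_moves --gripper '[130,130,130]' --dp '[[0.05,0.01,0],[0.1,0.02,0],[0.15,0.03,0]]' --twist '[[0,0,0],[0,0,0],[0,0,0]]'

```text
time: 7.0
ee_pos: [0.4466, -0.2636, 0.0167]
tcp_rot: [[0.926, -0.379, -0.0], [-0.379, -0.926, 0.0], [-0.0, -0.0, -1.0]]
wrist_force: [-0.2, 0.4, -1.1]
gripper_width: 0.489
```

Emit:
apply_moves --gripper '[130,130,130]' --dp '[[0.03,0.0,0],[0.06,0.01,0],[0.1,0.01,0]]' --twist '[[0,0,0],[0,0,0],[0,0,0]]'

```text
time: 7.38
ee_pos: [0.4475, -0.2641, 0.0167]
tcp_rot: [[0.926, -0.379, -0.0], [-0.379, -0.926, -0.0], [-0.0, 0.0, -1.0]]
wrist_force: [0.1, 1.1, -0.4]
gripper_width: 0.49
```

Emit:
apply_moves --gripper '[130,130,130]' --dp '[[0.03,0.0,0],[0.06,0.0,0],[0.1,0.0,0]]' --twist '[[0,0,0],[0,0,0],[0,0,0]]'

```text
time: 7.75
ee_pos: [0.4479, -0.2641, 0.0167]
tcp_rot: [[0.926, -0.379, -0.001], [-0.379, -0.926, 0.001], [-0.001, -0.0, -1.0]]
wrist_force: [-3.9, 1.5, 2.1]
gripper_width: 0.488
```

```bash
python3 look.py w4|grep -A9 -E "^[0-9]|plate"
python3 - <<'E'
from fit import *
im=arm.get_image("side")
save(im,"s4",(280,170,380,245),8)
E
```

```text
7.8 [ 0.4479 -0.2641  0.0166] [ 0.9256 -0.3786 -0.0015] 0.48774398235809474 [-4.2682  2.1321  2.4272]
stop 0.69 [582. 134. 117. 118.]
    [639  78] [ 0.4795 -0.397 ]
    [578 111] [ 0.4763 -0.3757]
    [585 131] [ 0.4684 -0.3768]
    [583 145] [ 0.4637 -0.3753]
    [527 171] [ 0.4618 -0.3544]
    [525 181] [ 0.4584 -0.3529]
    [534 192] [ 0.4529 -0.3551]
    [564 185] [ 0.4513 -0.3661]
--
plate 0.6 [310. 124. 253. 247.]
    [185   0] [ 0.5645 -0.2609]
    [210 246] [ 0.4754 -0.2253]
    [412 246] [ 0.4419 -0.3075]
    [433   0] [ 0.5308 -0.3437]
```

View pics/s4.png

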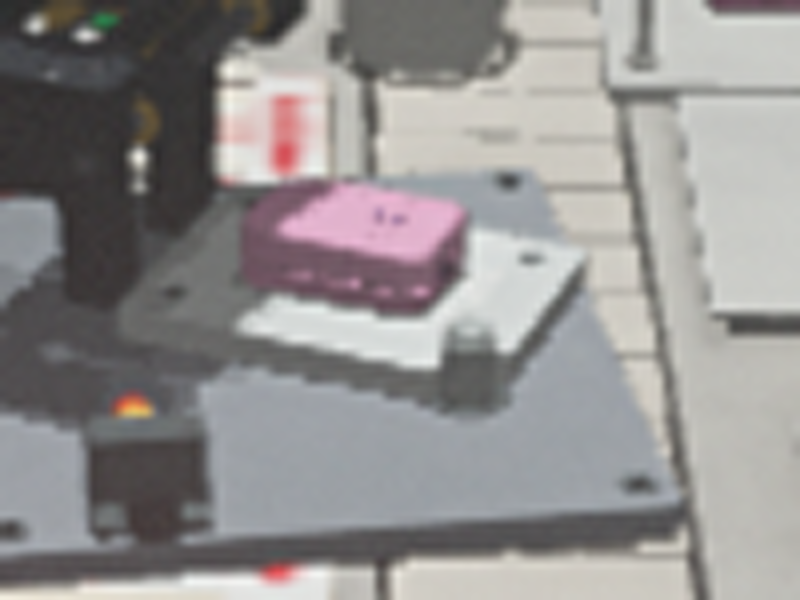

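Emit:
apply_moves --gripper '[130,130,130,130,130,130,130,180,255,255,255,255,255,255,255]' --dp '[[0.03,0,0],[0.03,0,0],[-0.05,0,0],[-0.15,0,0],[-0.4,0,0],[-1.2,0,0],[-2,0,0],[-2,0,-4],[-2,0,-8],[-2,-4,-8],[-2,-8,-8],[1,-8,-8],[4,-8,-8],[4,-8,-8],[4,-8,-8]]' --twist '[[0,0,0],[0,0,0],[0,0,0],[0,0,0],[0,0,0],[0,0,0],[0,0,0],[0,0,0],[0,0,0],[0,0,0],[0,0,0],[0,0,0],[0,0,0],[0,0,0],[0,0,0]]'

```text
time: 9.88
ee_pos: [0.5145, -0.2051, 0.0962]
tcp_rot: [[0.926, -0.379, -0.002], [-0.379, -0.926, 0.001], [-0.002, -0.0, -1.0]]
wrist_force: [0.5, -1.3, 0.3]
gripper_width: 0.004
```

```bash
python3 look.py w5
python3 - <<'E'
from fit import *
im=arm.get_image("side")
for r in arm.cut_out(im,"plate")[:1]:
    c=max(cv2.findContours(r["mask"].astype(np.uint8),0,2)[0],key=cv2.contourArea)
    for p in cv2.approxPolyDP(c,2,True)[:,0]: print("   ",p,onz(im,p,.024)[:2])
E
```

```text
9.925 [ 0.5142 -0.205   0.0962] [ 0.9255 -0.3787 -0.0018] 0.005594736857921081 [ 0.6822 -0.4187 -0.1715]
peg 0.65 [505.  88.  36.  28.]
    [524  80] [ 0.5472 -0.3467]
    [514  72] [ 0.5535 -0.3424]
    [493  75] [ 0.5565 -0.331 ]
    [488  99] [ 0.5448 -0.3251]
    [515  98] [ 0.5394 -0.3397]
stop 0.65 [105. 255. 131. 101.]
    [159 220] [ 0.5519 -0.1131]
    [135 206] [ 0.5657 -0.1038]
    [ 65 219] [ 0.5749 -0.0583]
    [ 49 232] [ 0.5713 -0.0438]
    [ 42 248] [ 0.5636 -0.0332]
    [ 48 281] [ 0.542  -0.0228]
    [ 71 304] [ 0.5212 -0.0272]
    [138 303] [ 0.5046 -0.07  ]
    [155 284] [ 0.513 -0.088]
    [168 251] [ 0.5309 -0.1079]
plate 0.6 [438. 162. 155. 183.]
    [371  70] [ 0.5854 -0.2697]
    [363 251] [ 0.4763 -0.225 ]
    [492 252] [ 0.4417 -0.308 ]
    [515 102] [ 0.5347 -0.3455]
    [488  99] [ 0.5427 -0.3305]
    [489  69] [ 0.5593 -0.3353]
    [295 211] [ 0.4468 -0.3224]
    [333 219] [ 0.536  -0.3595]
    [337 209] [ 0.547  -0.3115]
    [342 212] [ 0.5583 -0.3262]
    [343 217] [ 0.5596 -0.35  ]
    [351 207] [ 0.5812 -0.3011]
    [352 201] [ 0.5857 -0.27  ]
    [339 199] [ 0.5539 -0.2596]
    [338 204] [ 0.5504 -0.2861]
    [332 210] [ 0.5349 -0.3166]
    [312 206] [ 0.4869 -0.297 ]
    [309 203] [ 0.4793 -0.2816]
    [312 194] [ 0.4862 -0.2328]
    [308 193] [ 0.4759 -0.2273]
    [295 207] [ 0.4459 -0.3025]
```

View pics/w5.png

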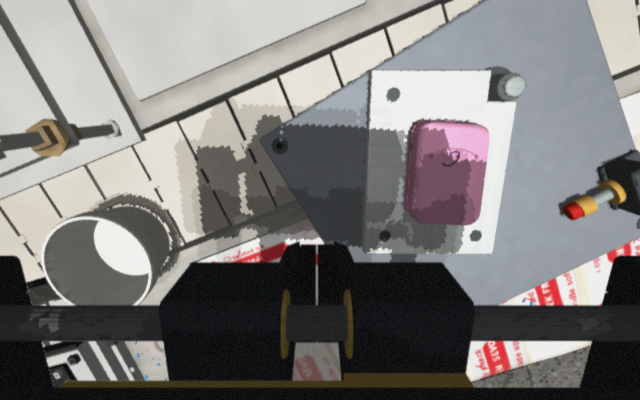

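```bash
cat > s2.py <<'E'
from fit import *
P=[(80,-10),(8,-10),(8,8),(-10,8),(-10,110),(80,110)]
B=[(.5854,-.2697),(.5593,-.3353),(.5427,-.3305),(.5347,-.3455),(.4417,-.308),(.4763,-.225)]
R,t,e=fit2(np.array(P)/1e3,B);print("plate",deg(R),t,e)
peg=np.array([.5467,-.3406])
print("peg in plate",R.T@(peg-t))
s=arm.read_state();tc=np.array(s["ee_pos"])[:2];print("TCP in plate",R.T@(tc-t))
im=arm.get_image("wrist")
hsv=cv2.cvtColor(im["pixels"],cv2.COLOR_RGB2HSV)[180:230,555:590]
m=((hsv[:,:,0]<6)|(hsv[:,:,0]>174))&(hsv[:,:,1]>180)
v,u=np.nonzero(m);print(len(u),u.mean()+555,v.mean()+180,u.min()+555,v.max()+180)
tip=onz(im,(u.mean()+555,v.mean()+180),.0195)[:2];print("tip",tip,"rel peg in jig")
a=np.radians(98.4);Rj=np.array([[np.cos(a),-np.sin(a)],[np.sin(a),np.cos(a)]])
print(Rj.T@(tip-peg))
E
python3 s2.py
```

```text
plate 67.81139194703977 [ 0.5469 -0.34  ] [0.0009 0.0011 0.001  0.0012 0.0005 0.0012]
peg in plate [-0.0006 -0.0001]
TCP in plate [0.1127 0.0802]
228 572.1359649122807 211.53947368421052 562 219
tip [ 0.4482 -0.3685] rel peg in jig
[-0.0132  0.1016]
```

Emit:
apply_moves --gripper '[255,255,255,255,255,255,255,255,255]' --dp '[[0,0,3],[0,0,6],[0,0,7.5],[0,0,8],[0,0.6,8],[0,1.1,8],[0,1.3,8],[0,1.4,8],[0,1.4,8]]' --twist '[[0,0,0],[0,0,0],[0,0,0],[0,0,0],[0,0,0],[0,0,0],[0,0,0],[0,0,0],[0,0,0]]'

```text
time: 11.35
ee_pos: [0.5105, -0.2186, 0.0169]
tcp_rot: [[0.926, -0.379, 0.0], [-0.379, -0.926, -0.0], [0.0, -0.0, -1.0]]
wrist_force: [-0.7, 0.3, 0.5]
gripper_width: 0.006
```

```bash
python3 look.py w6|grep -A9 -E "^[0-9]|plate"
python3 - <<'E'
import numpy as np
r=np.array([.0983,.080])
for d in range(0,36,2):
    a=np.radians(d);p=np.array([[np.cos(a),-np.sin(a)],[np.sin(a),np.cos(a)]])@r-r
    print(d,np.round(-p[::-1]*100,2))
E
```

```text
11.4 [ 0.5105 -0.2185  0.0169] [ 0.9256 -0.3786  0.0002] 0.004707227828380277 [-0.4214  0.7004 -0.0927]
peg 0.97 [585.  83.  69.  49.]
    [616  69] [ 0.5475 -0.3466]
    [596  57] [ 0.554  -0.3408]
    [559  63] [ 0.5569 -0.3286]
    [549 101] [ 0.5456 -0.3229]
    [599  99] [ 0.5396 -0.3395]
    [613  88] [ 0.5415 -0.3447]
plate 0.87 [474. 180. 242. 251.]
    [367  54] [ 0.5855 -0.2701]
    [362  62] [ 0.5836 -0.2674]
    [356 260] [ 0.5074 -0.2368]
    [416 259] [ 0.4977 -0.2617]
    [424 150] [ 0.5428 -0.2793]
    [433 137] [ 0.5465 -0.2842]
    [450 131] [ 0.5462 -0.2912]
    [534 137] [ 0.5311 -0.3218]
    [552 144] [ 0.5256 -0.328 ]
0 [-0. -0.]
2 [-0.34  0.29]
4 [-0.67  0.58]
6 [-0.98  0.89]
8 [-1.29  1.21]
10 [-1.59  1.54]
12 [-1.87  1.88]
14 [-2.14  2.23]
16 [-2.4   2.59]
18 [-2.65  2.95]
20 [-2.88  3.33]
22 [-3.1   3.71]
24 [-3.31  4.1 ]
26 [-3.5  4.5]
28 [-3.68  4.91]
30 [-3.84  5.32]
32 [-3.99  5.73]
34 [-4.13  6.15]
```

View pics/w6.png

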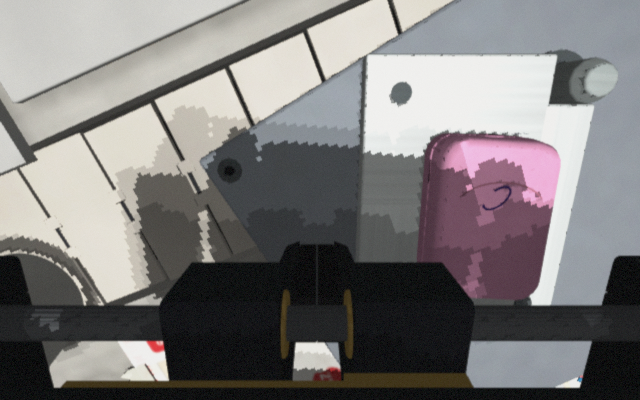

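Emit:
apply_moves --gripper '[255,255,255,255,255,255,255,255,255,255,255,255,255]' --dp '[[-0.17,0.15,0],[-0.34,0.29,0],[-0.67,0.58,0],[-0.98,0.89,0],[-1.29,1.21,0],[-1.59,1.54,0],[-1.87,1.88,0],[-2.14,2.23,0],[-2.4,2.59,0],[-2.65,2.95,0],[-2.88,3.33,0],[-3.1,3.71,0],[-3.1,3.71,0]]' --twist '[[0,0,-1],[0,0,-2],[0,0,-4],[0,0,-6],[0,0,-8],[0,0,-10],[0,0,-12],[0,0,-14],[0,0,-16],[0,0,-18],[0,0,-20],[0,0,-22],[0,0,-22]]'

```text
time: 13.18
ee_pos: [0.4673, -0.241, 0.0166]
tcp_rot: [[1.0, -0.005, -0.0], [-0.005, -1.0, 0.0], [-0.0, -0.0, -1.0]]
wrist_force: [-0.5, 0.6, 0.3]
gripper_width: 0.008
```

```bash
python3 look.py w7
python3 - <<'E'
from fit import *
im=arm.get_image("top")
save(im,"t7",(270,150,400,250),6)
E
```

```text
13.225 [ 0.4675 -0.2411  0.0167] [ 1.     -0.0048 -0.0002] 0.005792664508115196 [0.1217 0.2184 0.6501]
peg 0.67 [583.  78.  68.  47.]
    [617  68] [ 0.5497 -0.3455]
    [608  59] [ 0.5526 -0.3417]
    [593  56] [ 0.5536 -0.3363]
    [559  63] [ 0.5514 -0.3251]
    [549 100] [ 0.5391 -0.3239]
    [587 102] [ 0.5384 -0.3376]
    [615  84] [ 0.5444 -0.3461]
stop 0.95 [605. 278.  68.  54.]
    [606 283] [ 0.4675 -0.3593]
    [572 289] [ 0.4648 -0.346 ]
    [571 303] [ 0.4582 -0.347 ]
    [601 304] [ 0.4577 -0.3595]
plate 0.63 [469. 176. 248. 262.]
    [367  44] [ 0.5594 -0.2602]
    [349 233] [ 0.4841 -0.2553]
    [353 258] [ 0.4722 -0.2574]
    [409 260] [ 0.4712 -0.2823]
    [421 146] [ 0.5216 -0.2835]
    [431 130] [ 0.5279 -0.287 ]
    [466 126] [ 0.5294 -0.3007]
    [520 132] [ 0.527  -0.3225]
    [548 141] [ 0.5234 -0.3344]
    [558 157] [ 0.517  -0.3396]
    [532 279] [ 0.4616 -0.3387]
    [513 297] [ 0.4524 -0.3316]
    [469 295] [ 0.4535 -0.3112]
    [475 304] [ 0.4488 -0.3145]
    [540 304] [ 0.4487 -0.3447]
    [592 106] [ 0.5369 -0.349 ]
    [547 101] [ 0.5388 -0.3311]
    [557  57] [ 0.5547 -0.3319]
    [553  51] [ 0.5568 -0.33  ]
```

View pics/w7.png

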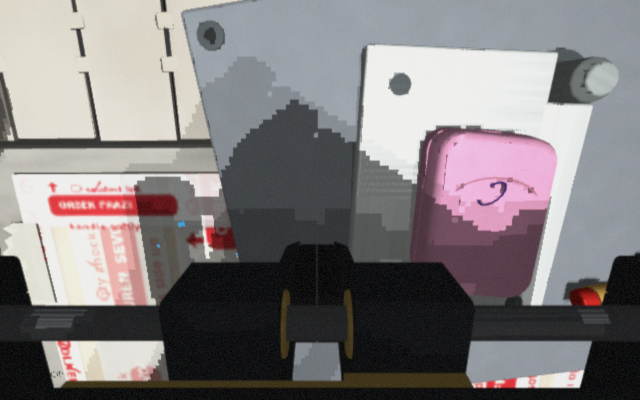

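Emit:
apply_moves --gripper '[255,255,255,255,255]' --dp '[[-0.17,0.15,0],[-0.34,0.29,0],[-0.5,0.44,0],[-0.67,0.58,0],[-0.67,0.58,0]]' --twist '[[0,0,-1],[0,0,-2],[0,0,-3],[0,0,-4],[0,0,-4]]'

```text
time: 14.05
ee_pos: [0.4608, -0.2471, 0.0167]
tcp_rot: [[0.998, 0.066, -0.0], [0.066, -0.998, -0.0], [-0.0, 0.0, -1.0]]
wrist_force: [-0.7, 0.4, -0.1]
gripper_width: 0.003
```

Emit:
apply_moves --gripper '[255,255,255]' --dp '[[-0.09,0.08,0],[-0.17,0.15,0],[-0.17,0.15,0]]' --twist '[[0,0,-0.5],[0,0,-1],[0,0,-1]]'

```text
time: 14.42
ee_pos: [0.4593, -0.2485, 0.0167]
tcp_rot: [[0.997, 0.083, -0.0], [0.083, -0.997, 0.0], [-0.0, -0.0, -1.0]]
wrist_force: [0.3, 0.8, 0.3]
gripper_width: 0.006
```

Emit:
apply_moves --gripper '[255,255,255]' --dp '[[-0.09,0.08,0],[-0.17,0.15,0],[-0.17,0.15,0]]' --twist '[[0,0,-0.5],[0,0,-1],[0,0,-1]]'

```text
time: 14.8
ee_pos: [0.4577, -0.2501, 0.0167]
tcp_rot: [[0.995, 0.1, -0.0], [0.1, -0.995, -0.0], [-0.0, 0.0, -1.0]]
wrist_force: [-1.1, 1.1, -0.2]
gripper_width: 0.005
```

```bash
python3 look.py w8|grep -A12 -E "^[0-9]|plate"
python3 - <<'E'
from fit import *
im=arm.get_image("top")
save(im,"t8",(270,150,400,250),6)
E
```

```text
14.85 [ 0.4577 -0.2502  0.0167] [ 0.995   0.1003 -0.0002] 0.004355291590790496 [-0.2806  0.9085 -0.8714]
peg 0.6 [583.  80.  69.  45.]
    [616  71] [ 0.5497 -0.3454]
    [595  57] [ 0.5533 -0.3367]
    [558  64] [ 0.5498 -0.3247]
    [548 100] [ 0.5378 -0.3247]
    [598  99] [ 0.54   -0.3423]
    [613  87] [ 0.5445 -0.3462]
stop 0.58 [576. 293.  57.  22.]
    [605 285] [ 0.4693 -0.3677]
    [599 294] [ 0.465  -0.3667]
    [568 290] [ 0.4656 -0.3534]
    [548 295] [ 0.4624 -0.3459]
--
plate 0.69 [469. 176. 245. 260.]
    [367  45] [ 0.551  -0.2596]
    [362  51] [ 0.5488 -0.258 ]
    [348 233] [ 0.4759 -0.2621]
    [354 260] [ 0.4634 -0.2664]
    [409 260] [ 0.4659 -0.2908]
    [420 147] [ 0.5157 -0.2863]
    [428 134] [ 0.5212 -0.2886]
    [442 127] [ 0.5244 -0.2936]
    [522 134] [ 0.525 -0.326]
    [546 142] [ 0.5229 -0.3364]
    [556 158] [ 0.517  -0.3423]
    [531 280] [ 0.4617 -0.3476]
```

View pics/t8.png

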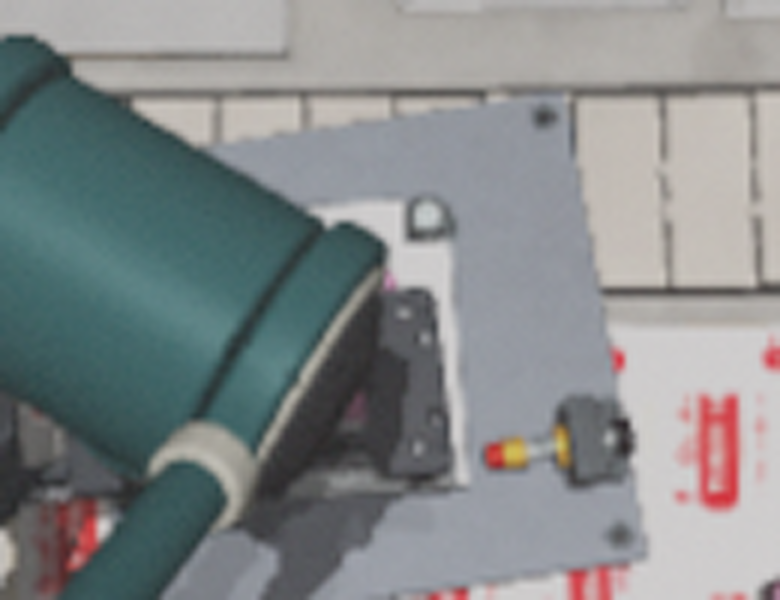

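Emit:
apply_moves --gripper '[255,255,255,255]' --dp '[[-0.17,0.15,0],[-0.34,0.29,0],[-0.42,0.37,0],[-0.42,0.37,0]]' --twist '[[0,0,-0.7],[0,0,-1.2],[0,0,-1.5],[0,0,-1.5]]'

```text
time: 15.55
ee_pos: [0.454, -0.2544, 0.0167]
tcp_rot: [[0.992, 0.126, 0.0], [0.126, -0.992, -0.0], [0.0, 0.0, -1.0]]
wrist_force: [-0.2, 0.3, 0.1]
gripper_width: 0.003
```

Emit:
apply_moves --gripper '[255,255,255,255]' --dp '[[-0.05,0.05,0],[-0.1,0.1,0],[-0.1,0.1,0],[-0.1,0.1,0]]' --twist '[[0,0,-0.3],[0,0,-0.6],[0,0,-0.6],[0,0,-0.6]]'

```text
time: 16.05
ee_pos: [0.4531, -0.2553, 0.0167]
tcp_rot: [[0.991, 0.137, -0.0], [0.137, -0.991, -0.0], [-0.0, -0.0, -1.0]]
wrist_force: [-0.5, 0.9, 0.3]
gripper_width: 0.002
```

Emit:
apply_moves --gripper '[255,255,255,255]' --dp '[[-0.03,0.05,0],[-0.07,0.1,0],[-0.07,0.1,0],[-0.07,0.1,0]]' --twist '[[0,0,-0.3],[0,0,-0.6],[0,0,-0.6],[0,0,-0.6]]'

```text
time: 16.55
ee_pos: [0.4525, -0.2563, 0.0167]
tcp_rot: [[0.989, 0.147, -0.0], [0.147, -0.989, 0.0], [-0.0, -0.0, -1.0]]
wrist_force: [-1.6, 2.1, 0.9]
gripper_width: 0.003
```

Emit:
apply_moves --gripper '[255,255,255,255]' --dp '[[0,0.05,0],[0,0.08,0],[0,0.08,0],[0,0.08,0]]' --twist '[[0,0,0],[0,0,0],[0,0,0],[0,0,0]]'

```text
time: 17.05
ee_pos: [0.4525, -0.2571, 0.0166]
tcp_rot: [[0.989, 0.147, -0.0], [0.147, -0.989, 0.0], [-0.0, -0.0, -1.0]]
wrist_force: [-0.8, 1.1, -0.0]
gripper_width: 0.004
```

Emit:
apply_moves --gripper '[255,255,255,255]' --dp '[[0,0.05,0],[0,0.05,0],[0,0.05,0],[0,0.05,0]]' --twist '[[0,0,0],[0,0,0],[0,0,0],[0,0,0]]'

```text
time: 17.55
ee_pos: [0.4528, -0.2577, 0.0167]
tcp_rot: [[0.989, 0.147, 0.0], [0.147, -0.989, 0.0], [0.0, -0.0, -1.0]]
wrist_force: [-0.8, 1.5, -0.5]
gripper_width: 0.003
```

```bash
python3 look.py w9|grep -A12 -E "^[0-9]|plate|peg"
python3 - <<'E'
from fit import *
im=arm.get_image("top")
save(im,"t9",(270,150,400,250),6)
for i in range(4):
    arm.get_image("side");print(arm.read_state()["wrist_force"],arm.read_state()["ee_pos"])
E
```

```text
17.6 [ 0.4528 -0.2577  0.0167] [0.9891 0.147  0.    ] 0.007955561383273774 [-0.8608  1.2421  0.0843]
peg 0.65 [575.  78.  68.  48.]
    [607  64] [ 0.5508 -0.3445]
    [589  53] [ 0.5532 -0.337 ]
    [551  60] [ 0.5491 -0.3249]
    [543  98] [ 0.5367 -0.3263]
    [589  97] [ 0.5395 -0.3424]
    [604  84] [ 0.5444 -0.3459]
stop 0.71 [577. 284.  67.  41.]
    [611 266] [ 0.4784 -0.3736]
    [598 267] [ 0.4772 -0.3686]
    [584 294] [ 0.4647 -0.3675]
    [550 289] [ 0.4648 -0.3529]
    [542 303] [ 0.458  -0.3518]
--
plate 0.93 [467. 176. 244. 260.]
    [355  50] [ 0.5441 -0.2586]
    [347 247] [ 0.4649 -0.2695]
    [354 259] [ 0.4597 -0.2735]
    [408 260] [ 0.4628 -0.2974]
    [416 151] [ 0.5106 -0.2898]
    [428 130] [ 0.5195 -0.2926]
    [524 133] [ 0.524  -0.3308]
    [542 140] [ 0.5224 -0.3389]
    [552 155] [ 0.5172 -0.3449]
    [530 277] [ 0.4628 -0.3538]
    [516 294] [ 0.4535 -0.3502]
    [470 297] [ 0.4488 -0.3298]
[-0.4205  1.3674 -0.0738] [ 0.4528 -0.2577  0.0167]
[-1.6078  2.1955 -0.8707] [ 0.4528 -0.2577  0.0167]
[-1.3652  1.3874 -0.5449] [ 0.4528 -0.2577  0.0167]
[-0.1219  1.1748 -0.8357] [ 0.4528 -0.2577  0.0167]
```

View pics/t9.png

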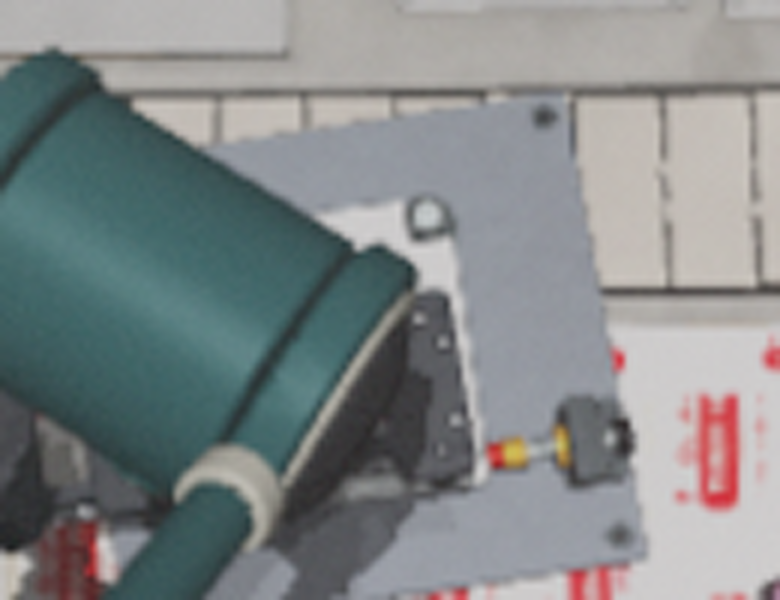

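Emit:
apply_moves --gripper '[255,255,255,255]' --dp '[[0,0.05,0],[0,0.08,0],[0,0.08,0],[0,0.08,0]]' --twist '[[0,0,0],[0,0,0],[0,0,0],[0,0,0]]'

```text
time: 18.5
ee_pos: [0.4526, -0.2581, 0.0166]
tcp_rot: [[0.989, 0.147, -0.001], [0.147, -0.989, 0.001], [-0.0, -0.001, -1.0]]
wrist_force: [-1.9, 5.0, 1.3]
gripper_width: 0.001
```

Emit:
apply_moves --gripper '[255,255,255,255]' --dp '[[0,0.05,0],[0,0.08,0],[0,0.08,0],[0,0.08,0]]' --twist '[[0,0,0],[0,0,0],[0,0,0],[0,0,0]]'

```text
time: 19.0
ee_pos: [0.4525, -0.2584, 0.0166]
tcp_rot: [[0.989, 0.147, -0.001], [0.147, -0.989, 0.002], [-0.001, -0.002, -1.0]]
wrist_force: [-3.1, 7.2, 3.0]
gripper_width: 0.003
```

Emit:
apply_moves --gripper '[255,255,255,255]' --dp '[[0,0.05,0],[0,0.1,0],[0,0.15,0],[0,0.15,0]]' --twist '[[0,0,0],[0,0,0],[0,0,0],[0,0,0]]'

```text
time: 19.5
ee_pos: [0.4523, -0.2588, 0.0165]
tcp_rot: [[0.989, 0.147, -0.002], [0.147, -0.989, 0.004], [-0.002, -0.004, -1.0]]
wrist_force: [-2.7, 10.5, 5.6]
gripper_width: 0.004
```

Emit:
apply_moves --gripper '[255,255,255]' --dp '[[0,0.05,0],[0,0.1,0],[0,0.1,0]]' --twist '[[0,0,0],[0,0,0],[0,0,0]]'

```text
time: 19.88
ee_pos: [0.4522, -0.2591, 0.0166]
tcp_rot: [[0.989, 0.146, -0.003], [0.146, -0.989, 0.005], [-0.002, -0.005, -1.0]]
wrist_force: [-3.6, 13.4, 7.1]
gripper_width: 0.004
```

Emit:
apply_moves --gripper '[255,255,255,255]' --dp '[[0,0.05,0],[0,0.1,0],[0,0.13,0],[0,0.13,0]]' --twist '[[0,0,0],[0,0,0],[0,0,0],[0,0,0]]'

```text
time: 20.38
ee_pos: [0.452, -0.2595, 0.0166]
tcp_rot: [[0.989, 0.146, -0.004], [0.146, -0.989, 0.006], [-0.003, -0.007, -1.0]]
wrist_force: [-4.5, 15.6, 11.5]
gripper_width: 0.006
```

```bash
python3 look.py w10|grep -A12 -E "^[0-9]|plate|peg"
```

```text
20.425 [ 0.452  -0.2594  0.0166] [ 0.9893  0.1461 -0.0031] 0.0050082035248462135 [-4.1052 15.5832  9.9763]
peg 0.66 [574.  74.  66.  50.]
    [605  61] [ 0.5505 -0.3446]
    [590  50] [ 0.5531 -0.3383]
    [549  57] [ 0.549  -0.3254]
    [541  95] [ 0.5367 -0.3268]
    [588  93] [ 0.5397 -0.3428]
    [602  81] [ 0.5442 -0.3461]
stop 0.89 [578. 284.  66.  46.]
    [611 265] [ 0.4784 -0.3744]
    [597 265] [ 0.4775 -0.3689]
    [583 294] [ 0.4642 -0.3682]
    [548 288] [ 0.4647 -0.3532]
    [544 303] [ 0.4577 -0.3539]
```

Emit:
apply_moves --gripper '[255,255,255,255,255,255,255,255,255]' --dp '[[0,0.04,-0.05],[0,0.07,-0.1],[0,0.1,-0.15],[0,0.1,-0.15],[0,0.1,-0.15],[0,0.1,-0.15],[0,0.1,-0.15],[0,0.1,-0.15],[0,0.1,-0.15]]' --twist '[[0,0,0],[0,0,0],[0,0,0],[0,0,0],[0,0,0],[0,0,0],[0,0,0],[0,0,0],[0,0,0]]'

```text
time: 21.7
ee_pos: [0.4513, -0.26, 0.0167]
tcp_rot: [[0.989, 0.146, -0.005], [0.146, -0.989, 0.007], [-0.004, -0.008, -1.0]]
wrist_force: [-1.9, 14.0, 1.5]
gripper_width: 0.004
```

```bash
python3 look.py w11|grep -A12 -E "^[0-9]|plate|peg"
python3 - <<'E'
from fit import *
im=arm.get_image("top");save(im,"t11",(310,170,390,240),8)
im=arm.get_image("side");save(im,"s11",(280,170,380,245),8)
a=cv2.imread("pics/t11.png");b=cv2.resize(cv2.imread("pics/s11.png"),(640,480))
cv2.imwrite("pics/ts11.png",cv2.resize(np.vstack([a[:480],b])[:, :],None,fx=.6,fy=.6))
E
```

```text
21.75 [ 0.4514 -0.26    0.0167] [ 0.9893  0.1462 -0.0041] 0.004269545503500441 [-2.2615 15.0448  2.3672]
peg 0.78 [573.  71.  66.  49.]
    [607  61] [ 0.55   -0.3458]
    [586  47] [ 0.5532 -0.3372]
    [548  54] [ 0.5492 -0.3253]
    [540  94] [ 0.5363 -0.3269]
    [586  92] [ 0.5394 -0.3425]
    [602  79] [ 0.5443 -0.3464]
plate 0.69 [466. 176. 238. 261.]
    [356  47] [ 0.5437 -0.2612]
    [350  79] [ 0.5323 -0.2609]
    [347 241] [ 0.4664 -0.2714]
    [354 260] [ 0.4579 -0.276 ]
    [407 260] [ 0.4614 -0.2993]
    [413 148] [ 0.5102 -0.2906]
    [426 127] [ 0.5191 -0.2938]
    [521 129] [ 0.5239 -0.3311]
    [543 138] [ 0.5218 -0.3409]
    [551 150] [ 0.5177 -0.3456]
    [531 276] [ 0.4621 -0.356 ]
    [511 295] [ 0.4514 -0.3501]
```

View pics/ts11.png

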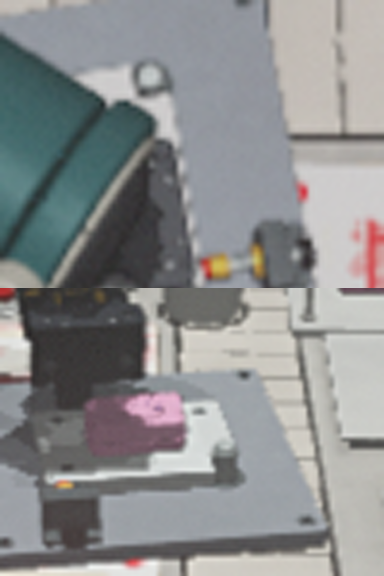

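Emit:
apply_moves --gripper '[255,255,255,255,255,255,255,255,255]' --dp '[[0,0.03,0],[0,0.05,0],[0,0.05,0],[0,0.05,0],[0,0.05,0],[0,0.05,0],[0,0.05,0],[0,0.05,0],[0,0.05,0]]' --twist '[[0,0,0],[0,0,0],[0,0,0],[0,0,0],[0,0,0],[0,0,0],[0,0,0],[0,0,0],[0,0,0]]'

```text
time: 23.12
ee_pos: [0.4513, -0.2601, 0.0167]
tcp_rot: [[0.989, 0.146, -0.006], [0.146, -0.989, 0.008], [-0.004, -0.009, -1.0]]
wrist_force: [-3.2, 15.9, 3.2]
gripper_width: 0.006
```

Emit:
apply_moves --gripper '[255,255,255,255,255,255,255,255,255,255,255,255,255,255,255,255,255,255]' --dp '[[0,-0.03,0],[0,-0.06,0],[0,-0.09,0],[0,-0.12,0],[0,-0.15,0],[0,-0.18,0],[0,-0.21,0],[0,-0.24,0],[0,-0.27,0],[0,-0.3,0],[0,-0.33,0],[0,-0.36,0],[0,-0.39,0],[0,-0.42,0],[0,-0.45,0],[0,-0.48,0],[0,-0.51,0],[0,-0.51,0]]' --twist '[[0,0,0],[0,0,0],[0,0,0],[0,0,0],[0,0,0],[0,0,0],[0,0,0],[0,0,0],[0,0,0],[0,0,0],[0,0,0],[0,0,0],[0,0,0],[0,0,0],[0,0,0],[0,0,0],[0,0,0],[0,0,0]]'

```text
time: 25.38
ee_pos: [0.4523, -0.2586, 0.0174]
tcp_rot: [[0.989, 0.147, -0.002], [0.147, -0.989, 0.001], [-0.001, -0.002, -1.0]]
wrist_force: [-1.0, 4.6, -1.8]
gripper_width: 0.002
```

Emit:
apply_moves --gripper '[255,255,255,255,255,255,255,255,255,255,255,255,255,255,255,255,255,255]' --dp '[[0,-0.02,0],[0,-0.04,0],[0,-0.06,0],[0,-0.08,0],[0,-0.1,0],[0,-0.12,0],[0,-0.14,0],[0,-0.16,0],[0,-0.18,0],[0,-0.2,0],[0,-0.22,0],[0,-0.24,0],[0,-0.26,0],[0,-0.28,0],[0,-0.4,0],[0,-0.7,0],[0,-1.2,0],[0,-1.2,0]]' --twist '[[0,0,0],[0,0,0],[0,0,0],[0,0,0],[0,0,0],[0,0,0],[0,0,0],[0,0,0],[0,0,0],[0,0,0],[0,0,0],[0,0,0],[0,0,0],[0,0,0],[0,0,0],[0,0,0],[0,0,0],[0,0,0]]'

```text
time: 27.62
ee_pos: [0.4511, -0.2471, 0.0181]
tcp_rot: [[0.989, 0.148, -0.0], [0.148, -0.989, 0.0], [-0.0, -0.0, -1.0]]
wrist_force: [0.0, 0.2, 0.2]
gripper_width: 0.002
```

Emit:
apply_moves --gripper '[255,255,255,255,255,255,255,255]' --dp '[[0,0,-3],[0,0,-7],[-3,-2,-11],[-6,-4,-14],[-6,-6,-16],[-6,-6,-18],[-6,-6,-18],[-6,-6,-18]]' --twist '[[0,0,0],[0,0,0],[0,0,0],[0,0,0],[0,0,0],[0,0,0],[0,0,0],[0,0,0]]'

```text
time: 28.62
ee_pos: [0.3828, -0.197, 0.1975]
tcp_rot: [[0.989, 0.147, -0.001], [0.147, -0.989, 0.0], [-0.001, -0.0, -1.0]]
wrist_force: [-0.9, 0.1, -0.0]
gripper_width: 0.006
```

```bash
python3 look.py w12
python3 - <<'E'
from fit import *
im=arm.get_image("wrist");save(im,"w12b",(330,0,640,260),2.5)
E
```

```text
28.675 [ 0.3826 -0.1969  0.1971] [ 0.9891  0.147  -0.0014] 0.0025874891516874422 [-0.3126  0.6883  0.5767]
peg 0.61 [517.  18.  25.  20.]
    [528  10] [ 0.5499 -0.3446]
    [517   6] [ 0.5514 -0.3349]
    [506  11] [ 0.5466 -0.3273]
    [503  26] [ 0.5356 -0.3282]
    [522  24] [ 0.5393 -0.3431]
stop 0.73 [541. 139.  67.  44.]
    [506 133] [ 0.4529 -0.3555]
    [505 142] [ 0.4452 -0.357 ]
    [528 142] [ 0.4482 -0.3772]
    [531 154] [ 0.4384 -0.3833]
    [560 157] [ 0.4397 -0.41  ]
    [572 139] [ 0.4566 -0.4149]
    [565 120] [ 0.4714 -0.4031]
    [536 119] [ 0.4684 -0.3778]
    [529 132] [ 0.4568 -0.3753]
plate 0.73 [463.  77. 119. 149.]
    [420   3] [ 0.5453 -0.26  ]
    [405 144] [ 0.4292 -0.2734]
    [503 148] [ 0.4392 -0.3647]
    [522  30] [ 0.5383 -0.3506]
    [502  26] [ 0.5387 -0.3329]
    [504   4] [ 0.555  -0.3295]
```

View pics/w12b.png

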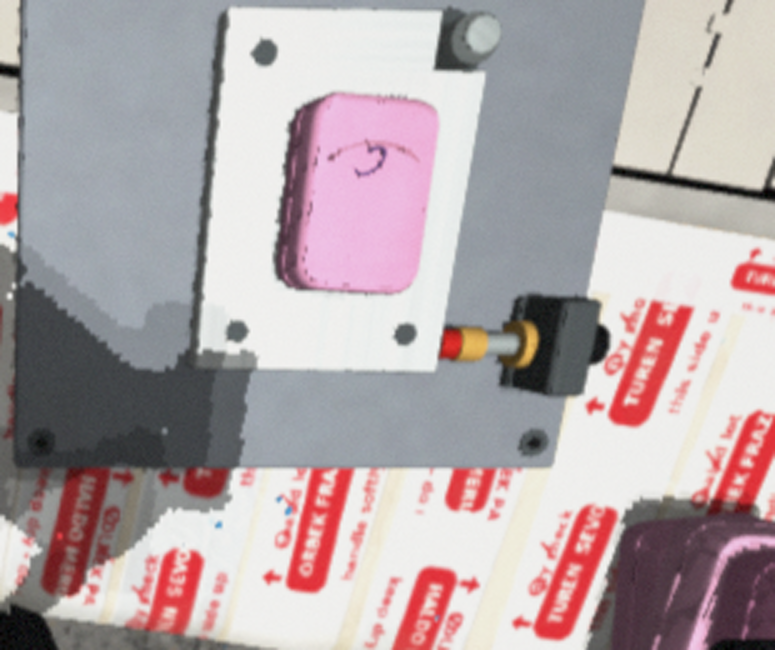

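Run:
```python
from fit import *
P=[(80,-10),(8,-10),(8,8),(-10,8),(-10,110),(80,110)]
B=[(.5453,-.26),(.555,-.3295),(.5387,-.3329),(.5383,-.3506),(.4392,-.3647),(.4292,-.2734)]
R,t,e=fit2(np.array(P)/1e3,B);print("plate",deg(R),t,e,R.T@(np.array([.5467,-.3406])-t))
import os
for n in ("top","side"):
    im=arm.get_image(n)
    for k in ("pot","open_mould"): print(n,k,[np.round(r["box"]) for r in arm.cut_out(im,k)[:1]])
```

```text
plate 97.22652510409051 [ 0.5466 -0.3398] [0.0014 0.0012 0.001  0.0016 0.0013 0.002 ] [-0.0008  0.    ]
top pot [array([229., 187.,  29.,  24.])]
top open_mould [array([422., 178.,  31.,  37.])]
side pot [array([333., 170.,  25.,  22.])]
side open_mould [array([359., 269.,  48.,  31.])]
```

```bash
python3 -c "
from rig import arm
print(arm.hand_in())"
```

```text
the job is handed in; nothing more can be done
None
```

I slid the plate until its notch met the peg, still about 30° askew. I then turned it on the peg against the red tip, pressed it there for about 2 s, released it slowly and handed the job in. The arm was clear of the plate and mould by then.

| Check | Result |
|---|---|
| First contact with the peg | Steady wrist force of about 4.5 N, so I estimate about 3 N on the peg after friction |
| Press on the tip | Wrist force of about 15–16 N, from which I estimate 11–13 N on the tip |
| Plate at the end | In the notch within about 1 mm and square to the jig within about 1.2°, from a wrist-camera fit good to about 2 mm |
| Tip at the end | In the last picture the plate edge meets the red tip |
| Mould | Lying in place on the plate, never touched as far as the pictures show |
| Pot and open mould | Same places as at the start, within the networks' scatter of a few pixels |

- **Forces not measured directly:** the forces on the tip and the peg are my estimates from the wrist force and the lever arms. The light contact force left on the tip at the end could not be measured at all.
- **Downward force while pressing:** the finger at one point pressed down on the plate with about 10–11 N. I lifted it slightly, which brought that down to about 2–3 N before the hold.

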